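# Move a plug-in station module to the spare bay with its ejector levers

### The job

Move the station module (the one with the narrow pull rib on top) from its bay in the open irrigation controller to the spare, empty bay. Swing both ejector levers of its bay fully outward so that they pry it up - do not pull on it while a lever is still in - then lift it out, set it in the spare bay with both of that bay's levers fully out, let go, and swing those two levers fully inward so that they press it home and lock it. Leave the power module locked in its own bay, and do not disturb the planting things standing around.

Things in the scene. Friction and masses are not known exactly. Their poses are not given: they have to be found in the camera images.
- controller: Open irrigation controller lying on its back: fixed white back plate 262 x 312 x 12 mm (119 mm to -x, 143 mm to +x of the origin; along its +x edge, from x = 112 mm, a rim and terminal strip up to 33 mm high). On it a row of three module bays at x = -68, 0 and 68 mm, in varying order, all with its yaw. Origin: under the middle bay, on the table top. x across the bays, y along them, z up.
- bay_station: Fixed black bay 58 x 146 mm in which the station module starts, locked. Origin: centre of its underside, 12 mm above the table; axes as the controller's. Frame inside 50 (x) x 86 (y) mm, 24 mm high, flared lead-in to 32 mm (flare out to x = +-33): 2 mm play round a module's body. A module is home with its underside 12 mm above the bay's origin. One grey lever at each y end.
- bay_power: Bay of the same make, in which the power module is locked; leave it alone. Origin and axes as bay_station. In every bay a spring contact bed pushes the module up: 6 N at home, nothing once it is 4.5 mm up. A lever that is in holds the module's end ear down with a hook above it.
- bay_spare: Bay of the same make, empty. Origin and axes as bay_station. A lever swung out past about 0.85 rad has its hook clear of the ear; its toe under the ear lifts the module to 7 mm above home at 1.05 rad and holds it. So a module set in a bay with levers out rests on the toes; swinging in first one lever, then the other, hooks it home (it tilts meanwhile).
- station_module: White plug-in module, 0.17 to 0.35 kg: body 46 (x) x 82 (y) x 36 mm, an 18 mm wide ear at each y end (tips at y = +-57, 15.5 to 24 mm above the underside), on top a central pull rib 24 (x) x 36 (y) mm, 36 to 66 mm above the underside, to lift it by. Origin: centre of the underside; axes as the bay's. Either way round is right.
- power_module: White plug-in module, same body and ears but topped by a broad slotted block 44 x 64 mm, 58 mm high in all, with a round black cap 10 mm higher. Origin: centre of the underside. Stays locked where it is.
- bay_station_left (a joint): Ejector lever at the +y end of bay_station; hinge along x at y = +60, z = 28 mm in the bay's frame. 0 = in (upright), 1.05 rad = fully out (end stop), its top leaning away from the module to +y. Starts in. Stays where it is left (friction 0.1 N m).
- bay_station_right (a joint): Ejector lever at the -y end of bay_station; hinge along x at y = -60, z = 28 mm in the bay's frame. 0 = in (upright), 1.05 rad = fully out (end stop), its top leaning away from the module to -y. Starts in. Stays where it is left (friction 0.1 N m).
- bay_spare_left (a joint): Ejector lever at the +y end of bay_spare; hinge along x at y = +60, z = 28 mm in the bay's frame. 0 = in (upright), 1.05 rad = fully out (end stop), its top leaning away from the module to +y. Starts anywhere between 0.35 and 1.05, so it may have to be swung out first. Stays where it is left (friction 0.1 N m).
- bay_spare_right (a joint): Ejector lever at the -y end of bay_spare; hinge along x at y = -60, z = 28 mm in the bay's frame. 0 = in (upright), 1.05 rad = fully out (end stop), its top leaning away from the module to -y. Starts anywhere between 0.35 and 1.05, so it may have to be swung out first. Stays where it is left (friction 0.1 N m).
- bay_power_left (a joint): Ejector lever at the +y end of bay_power; hinge along x at y = +60, z = 28 mm in the bay's frame. 0 = in (upright), 1.05 rad = fully out (end stop), its top leaning away from the module to +y. Starts in; leave it. Stays where it is left (friction 0.1 N m).
- bay_power_right (a joint): Ejector lever at the -y end of bay_power; hinge along x at y = -60, z = 28 mm in the bay's frame. 0 = in (upright), 1.05 rad = fully out (end stop), its top leaning away from the module to -y. Starts in; leave it. Stays where it is left (friction 0.1 N m).
- bay_station_left_tip (a point): Edge of the thumb paddle of lever bay_station_left. With the lever in: 16 mm outward of and 68 mm above its hinge. Each lever's arm is 16 mm wide (x), its inner face in the hinge plane, 7 mm thick outward, up to 61 mm above the hinge; on top a 22 mm wide paddle leans outward to 18 mm out, 70 mm up.
- bay_station_right_tip (a point): Same point on lever bay_station_right. A finger pushing a lever outward goes down between the rib's end (18 mm from the module's centre) and the lever's inner face (60 mm), above the module's 36 mm body, then presses on the inner face. 2 to 5 N moves a lever.
- bay_spare_left_tip (a point): Same point on lever bay_spare_left. Fully out, the paddle's edge stands 67 to 70 mm beyond the hinge and 18 to 24 mm above it; to swing it in, a finger standing outside the paddle carries its edge up and inward along its arc about the hinge (2 to 5 N); a level push from fully out jams.
- bay_spare_right_tip (a point): Same point on lever bay_spare_right. A lever is in when its inner face is upright and this point is 16 mm outward of the hinge.
- pot: Terracotta plant pot, 104 mm wide at the rim, 98 mm high, upright at the controller's +y side. Origin: centre of its underside. Bystander.
- seed_jar: Glass seed jar with a cap, 60 mm wide, 100 mm high, upright at the +y side. Origin: centre of its underside. Bystander.
- bowl: Yellow plastic bowl, 150 mm wide, 60 mm high, at the controller's -y side. Origin: centre of its underside. Bystander.
- trowel: Hand trowel, 260 mm long, 28 mm high, lying beyond the controller's +x edge. Origin: under the handle, 74 mm from its end; x along the tool towards the blade. Bystander.
Not all that is in view belongs to the job. Leave any brown, green or yellow look-alike of the station_module alone.

How it is judged:
On the way, in this order (a step that is already met when the one before it is completed fails the run):
1. both levers of the station module's bay are swung out (above 0.8 rad) and have pried the module up at least 3.5 mm, with the gripper not touching it (value of joint each of bay_station_left, bay_station_right above 0.8 rad and z of station_module in the frame of bay_station above 0.0155 m and contact force between the fingers and station_module below 0.5 N), for 0.1 s.
2. the station module stands released in the spare bay on the toes of its two swung-out levers (above 0.7 rad) (x of station_module in the frame of bay_spare between -0.005 and 0.005 m and y of station_module in the frame of bay_spare between -0.005 and 0.005 m and z of station_module in the frame of bay_spare between 0.0135 and 0.024 m and value of joint each of bay_spare_left, bay_spare_right above 0.7 rad and contact force between the fingers and station_module below 0.5 N), for 0.1 s.
At the end, for the whole second after the job is handed in: Station module level and at rest in the spare bay, within 4 mm of centre, home (underside at most 14.2 mm above the bay's underside; 12 is home), both spare levers in (below 0.12 rad); power module still home (same limit) in its bay, its levers in (below 0.15 rad) (x of station_module in the frame of bay_spare between -0.004 and 0.004 m and y of station_module in the frame of bay_spare between -0.004 and 0.004 m and z of station_module in the frame of bay_spare between 0.008 and 0.0142 m and angle between station_module's own z axis and vertical below 0.03 rad and value of joint each of bay_spare_left, bay_spare_right below 0.12 rad and linear speed of station_module below 0.01 m/s and z of power_module in the frame of bay_power below 0.0142 m and value of joint each of bay_power_left, bay_power_right below 0.15 rad); the robot touches nothing.
It fails at once if the station module is gripped or pushed with more than 8 N in its old bay while a lever of that bay is still in (below 0.5 rad) (contact force between the fingers and station_module above 8 N and horizontal distance between station_module and bay_station below 0.02 m and z of station_module in the frame of bay_station below 0.03 m and value of joint any of bay_station_left, bay_station_right below 0.5 rad).
It fails at once if the power module is shifted more than 6 mm or one of its levers is swung out past 0.3 rad (distance of power_module from where it was at the start of the episode above 0.006 m or value of joint any of bay_power_left, bay_power_right above 0.3 rad).
It fails at once if the pot, bowl, trowel or seed jar is shifted more than 20 mm (distance of any of pot, bowl, trowel, seed_jar from where it was at the start of the episode above 0.02 m).
It also fails if it takes over 69 s, if anything falls off the work surface, if the arm or the gripper's body presses on something with over 40 N, if the wrist force passes 120 N, or if a joint passes its speed limit or range.

### The arm

A 7-joint arm with a two-finger parallel gripper is mounted at the origin on the work surface. World frame = base frame: x ahead of the robot, y to its left, z up, the work surface at z = 0. Lengths are in m, angles in rad, forces in N, time in s.
With the tool pointing down it reaches from about 0.425 to 0.825 m from the base axis. Payload 3.6 kg.
Tool frame: the origin (TCP) lies where the fingers leave the gripper's body, on its centre line; the fingertips stand 73 mm ahead of it and the grasp point (between the pads) lies 54 mm ahead of it; z points along the fingers, y is the line along which they close (so a half turn about z gives the same grasp; the last joint's range is limited). The gripper opens to 85 mm and grips with 20 to 120 N. Pads are 22 mm wide; open, the fingers measure 114 mm over their backs; the gripper's body (76 mm by 85 mm) begins 54 mm behind the grasp point. The pads swing forward as they close: fully open they stand 13 mm farther back than shut.
Start: joints at [-0.026, 0.615, -0.013, 1.423, 0.008, 1.103, -0.04], TCP at [0.65, 0, 0.304] pointing down, gripper open.
Joint ranges: [-3.12, 3.12], [-0.3, 2.06], [-1.34, 1.32], [0.26, 2.42], [-1.36, 4.5], [0.01, 1.98], [-2.84, 2.84]. Speed limits (rad/s): [2.79, 2.79, 3.14, 3.14, 3.14, 3.14, 3.14].

### API

Orientations are given as a unit quaternion [x, y, z, w].
In Python, from station import arm, snapshot, camera_info, ticket gives the robot as it stands. Calls block until the motion is done:
- arm.movep(position, orientation): joint-space move of the TCP to a pose.
- arm.line_to(position, velocity=0.15, ori=None): straight line of the TCP; ori=None keeps the orientation; velocity is the mean speed in m/s.
- arm.move_j(angles): joint-space move.
- arm.move_gripper(opening, effort=None): opening from 0.0 (shut) to 1.0 (fully open); effort is the grip in N (None keeps the last); returns when the fingers have stopped.
- arm.pause(seconds).
- arm.ik(position, orientation): joint angles nearest the present ones, or None.
- snapshot(name): name is "scene" or "side" or "wrist"; returns the picture (480x640x3 uint8, blue, green, red); there is no depth.
- camera_info(name): a dict with "fx", "fy", "cx", "cy" (pixels), "R" (3x3) and "t" (3): a world point X has camera coordinates R X + t; the wrist camera has in their place "T_tool_cam" (4x4, takes a point from camera to tool coordinates, whose origin is the TCP and whose axes are the flange's). Camera axes: x right, y down, z forward; pixel columns grow to the right and rows downward; lengths in m; the calibration is good to about 2 mm. A picture is of the moment at which its call begins: read the wrist's pose just before it. camera_info takes no time and is no camera call.
A pose or a line that the arm cannot do raises arm.MotionError and nothing moves.
- ticket.finish_job(): hands the job in; it is judged then, once.
Readings, each from a call of its own:
- arm.read_time(): time.
- arm.read_joint_positions(): joint angles.
- arm.read_dq(): joint speeds.
- arm.read_effort(): joint torques, N m.
- arm.read_tool_pos(): TCP position.
- arm.read_eef_rot(): TCP orientation.
- arm.read_ft_force(): force on the tool from outside, world axes, zero at the start.
- arm.read_wrist_torque(): the same for the moment, N m.
- arm.read_opening(): opening from 0.0 (shut) to 1.0 (fully open).
- arm.read_finger_force(): force on a finger pad.
Only numpy, scipy, OpenCV 4.12 (cv2) and the standard library are available. Lean on these libraries where they do the work, as an engineer would, in place of code of your own. Each camera call takes 0.05 s, during which the arm holds its last target. There are 200 camera calls.

## Working session

There is one attempt and no reset: what is moved stays moved. The work goes in short steps, each a Python script; the robot and the scene stay as the last script left them, time stands still between calls to the robot, and variables do not carry over. Pictures are saved under pics/ and viewed, at most 10 in all, crops included, and the job is handed in when it is done.

```bash
ls; mkdir -p pics; python3 - <<'E'
from station import arm, snapshot, camera_info
import cv2
for n in ("scene","side","wrist"):
    cv2.imwrite(f"pics/{n}0.png",snapshot(n)); print(n,camera_info(n))
print(arm.read_time(),arm.read_tool_pos(),arm.read_eef_rot())
E
```

```text
pics
scene {'fx': 462.7158497272804, 'fy': 462.7158497272804, 'cx': 314.16228149537653, 'cy': 231.89507228308477, 'R': array([[ 0.50225019,  0.86466651, -0.00982737],
       [ 0.72314675, -0.42622416, -0.54349954],
       [-0.47413451,  0.26586612, -0.83935194]]), 't': array([-0.2795786 , -0.34684015,  1.23272155])}
side {'fx': 480.6019648707855, 'fy': 480.6019648707855, 'cx': 316.83653178696494, 'cy': 242.50370557363738, 'R': array([[-0.9077836 , -0.41910316, -0.01677716],
       [-0.29320279,  0.66266825, -0.689132  ],
       [ 0.29993509, -0.62066362, -0.72444159]]), 't': array([0.52701312, 0.23738965, 0.73048181])}
wrist {'fx': 370.62877662084264, 'fy': 370.62877662084264, 'cx': 324.04836126194647, 'cy': 242.04131801106772, 'T_tool_cam': array([[ 6.14040365e-04, -9.58808995e-01, -2.84050936e-01,
         7.36952920e-02],
       [ 9.99999651e-01,  4.27823548e-04,  7.17614550e-04,
         1.01045126e-05],
       [-5.66531606e-04, -2.84051277e-01,  9.58808923e-01,
        -6.97089144e-02],
       [ 0.00000000e+00,  0.00000000e+00,  0.00000000e+00,
         1.00000000e+00]])}
0.15 [6.49548445e-01 4.23632812e-05 3.02984930e-01] [ 0.70706445  0.70714838 -0.0007215  -0.00071294]
```

View pics/scene0.png

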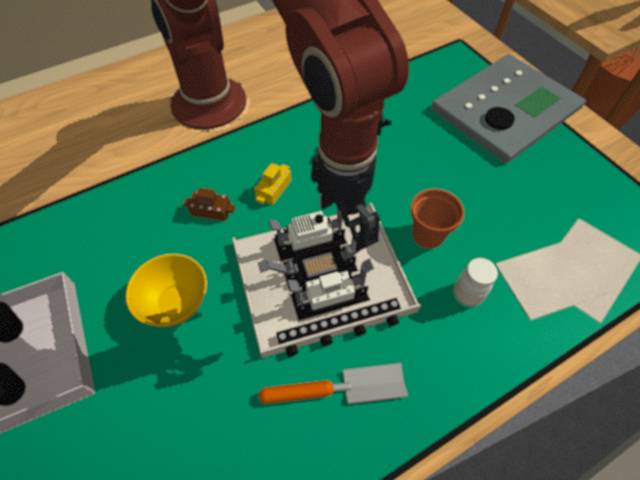

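View pics/side0.png

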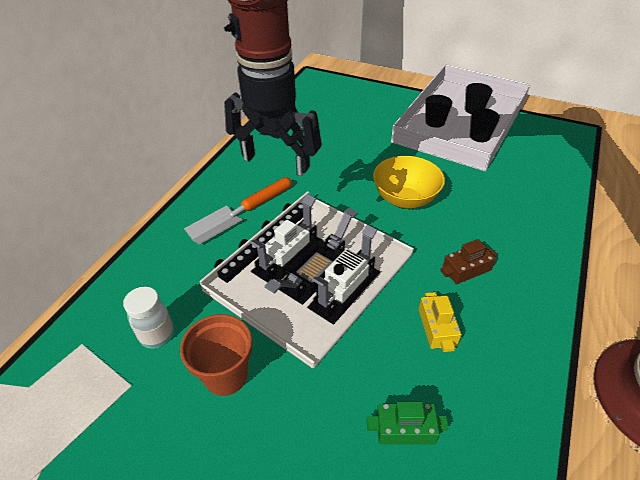

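View pics/wrist0.png

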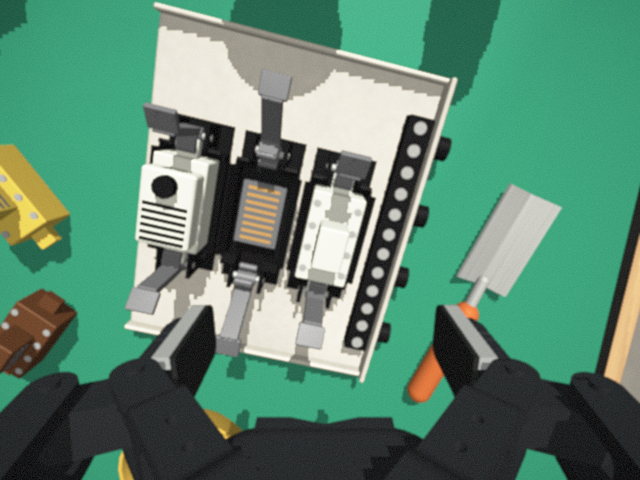

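Wrist view: the bays from left to right (controller +x) are power, spare (bare contact bed at about (261,213)) and station (rib at about (333,240)). Spare paddles are at about (275,85) and (228,345). Yaw is roughly -15°. Next I'll fit the pose and check it with an overlay.

```bash
cat > h.py <<'E'
import numpy as np, cv2
from scipy.spatial.transform import Rotation as Ro
from scipy.optimize import least_squares
from station import arm, snapshot, camera_info
def wristcam():
    c=camera_info("wrist"); T=np.eye(4); T[:3,:3]=Ro.from_quat(arm.read_eef_rot()).as_matrix(); T[:3,3]=arm.read_tool_pos()
    M=np.linalg.inv(T@c["T_tool_cam"]); c["R"],c["t"]=M[:3,:3],M[:3,3]; return c
def proj(c,X):
    p=np.atleast_2d(X)@c["R"].T+c["t"]; return np.c_[c["fx"]*p[:,0]/p[:,2]+c["cx"],c["fy"]*p[:,1]/p[:,2]+c["cy"]]
def c2w(pose,P):  # controller frame (m) -> world
    P=np.atleast_2d(np.array(P,float)); s,k=np.sin(pose[2]),np.cos(pose[2])
    return np.c_[pose[0]+k*P[:,0]-s*P[:,1],pose[1]+s*P[:,0]+k*P[:,1],P[:,2]]
def rect(x,y,z,w,h): return np.array([[x-w/2,y+h/2,z],[x+w/2,y+h/2,z],[x+w/2,y-h/2,z],[x-w/2,y-h/2,z]])
def lever(x,side,a):  # polyline pts: hinge, inner top, tip edge corners
    out=[]
    for dx,o,u in ((-.008,0,0),(.008,0,0),(.008,0,.061),(.011,.018,.070),(-.011,.018,.070),(-.008,0,.061)):
        out.append([x+dx,side*(.060+o*np.cos(a)+u*np.sin(a)),.040-o*np.sin(a)+u*np.cos(a)])
    return np.array(out)
def overlay(img,c,pose,levers,crop,s,name):
    x0,y0,x1,y1=crop; im=cv2.resize(img[y0:y1,x0:x1],None,fx=s,fy=s,interpolation=cv2.INTER_CUBIC)
    def d(P,col):
        q=(proj(c,c2w(pose,P))-[x0,y0]+.5)*s-.5; cv2.polylines(im,[np.round(q).astype(int)],True,col,1,cv2.LINE_AA)
    d(rect(.012,0,.012,.262,.312),(0,0,255))
    for r in (rect(.068,0,.060,.046,.082),rect(.068,0,.090,.024,.036)): d(r,(0,0,255))
    d(rect(-.068,0,.082,.044,.064),(255,0,0))
    for b in (-.068,0,.068): d(rect(b,0,.044,.050,.086),(0,255,255))
    for x,sd,a in levers: d(lever(x,sd,a),(255,0,255))
    cv2.imwrite(name,im)
E
cat > fit.py <<'E'
from h import *
img=cv2.imread("pics/wrist0.png"); c=wristcam()
P=[[-.119,.156,.012],[-.119,-.156,.012]]+list(rect(.068,0,.060,.046,.082))
uv=np.array([[157,5],[127,327],[313,183],[366,195],[345,287],[296,280]],float)
r=least_squares(lambda q:(proj(c,c2w(q,P))-uv).ravel(),[.62,.0,-.26],loss="soft_l1")
print(r.x,np.round(r.fun,1))
def la(x,sd,px):
    q=least_squares(lambda a:proj(c,c2w(r.x,lever(x,sd,a[0])[3:5].mean(0)))[0]-px,[.7]); return q.x[0],q.fun
L=la(0,1,(277,72)); R_=la(0,-1,(227,352)); print(L,R_)
lv=[(0,1,L[0]),(0,-1,R_[0]),(.068,1,0),(.068,-1,0),(-.068,1,0),(-.068,-1,0)]
overlay(img,c,r.x,lv,(120,0,460,200),2.3,"pics/o1.png"); overlay(img,c,r.x,lv,(115,150,415,390),2.4,"pics/o2.png")
E
python3 fit.py
```

```text
[ 5.87850870e-01 -5.05245537e-04 -2.18671845e-01] [-1.1  0.3  2.6 -2.4  0.9  3.7  0.8  3.5 -0.7 -1.4 -1.2 -4.7]
(np.float64(0.7126548164155009), array([-2.11240777, -0.92590911])) (np.float64(0.6532224486672287), array([-0.62185999,  0.88265493]))
```

View pics/o2.png

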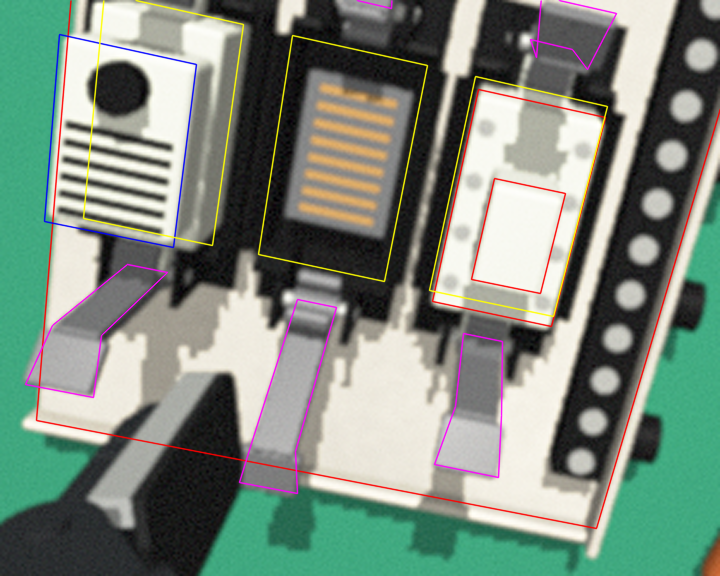

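View pics/o1.png

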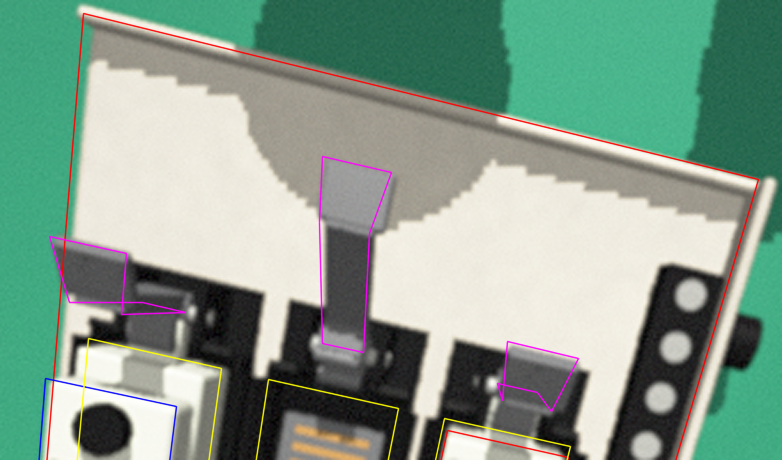

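Overlay check: the wireframe matches the plate, station body and rib, and all six paddles to about 1–2 px. The spare levers are at about 0.71 (left) and 0.65 (right), so both have to be swung out. Next I'll locate the bystanders and find the closed fingertip length with a guarded touch on the plate.

```bash
cat >> h.py <<'E'
POSE=np.array([.58785,-.0005,-.2187]); 
k,s=np.cos(POSE[2]),np.sin(POSE[2])
Q=Ro.from_matrix(np.array([[-s,k,0],[k,s,0],[0,0,-1.]]).T.copy().T).as_quat()
Q=Ro.from_matrix(np.column_stack([[-s,k,0],[k,s,0],[0,0,-1.]])).as_quat()
TIP=.073
def W(x,y,z): return c2w(POSE,[x,y,z])[0]          # controller -> world
def F(): # tool force in controller axes
    f=arm.read_ft_force(); return np.array([k*f[0]+s*f[1],-s*f[0]+k*f[1],f[2]])
def tip(x,y,z,v=.15): arm.line_to(W(x,y,z+TIP),velocity=v,ori=Q)   # fingertip centre, controller frame
def where(): # fingertip in controller frame
    d=np.array(arm.read_tool_pos())-[POSE[0],POSE[1],TIP]; return np.array([k*d[0]+s*d[1],-s*d[0]+k*d[1],d[2]])
E
sed -i '/T.copy().T/d' h.py
python3 - <<'E'
from h import *
for n,u,v,z in (("scene",438,207,.098),("scene",482,270,.1),("scene",167,287,.06),("side",217,342,.098),("side",143,302,.1),("side",409,180,.06)):
    c=camera_info(n); d=c["R"].T@[(u-c["cx"])/c["fx"],(v-c["cy"])/c["fy"],1]; o=-c["R"].T@c["t"]; p=o+d*(z-o[2])/d[2]
    q=p[:2]-POSE[:2]; print(n,p.round(3),"ctrl",np.round([k*q[0]+s*q[1],-s*q[0]+k*q[1]],3))
arm.move_gripper(0.0)
arm.movep(W(.07,-.13,.16),Q); print(F(),arm.read_opening())
z=.103; arm.line_to(W(.07,-.13,z),velocity=.1)
f0=F()
while z>.080:
    z-=.003; arm.line_to(W(.07,-.13,z),velocity=.05); f=F()
    if abs(f[2]-f0[2])>2: break
print(z,f0,f,arm.read_tool_pos(),arm.read_time())
arm.line_to(W(.07,-.13,.2))
print(arm.read_time())
E
```

```text
scene [0.628 0.243 0.098] ctrl [-0.013  0.247]
scene [0.781 0.222 0.1  ] ctrl [0.14  0.259]
scene [ 0.499 -0.286  0.06 ] ctrl [-0.024 -0.298]
side [0.628 0.24  0.098] ctrl [-0.013  0.243]
side [0.772 0.227 0.1  ] ctrl [0.13  0.262]
side [ 0.494 -0.275  0.06 ] ctrl [-0.032 -0.288]
[0.3182666  0.97071251 0.32544176] -0.0004573742470420161
0.08199999999999998 [ 0.11973154 -0.18324603  0.40234359] [-4.57431032  0.14342562 13.96239935] [ 0.62798331 -0.14262859  0.08474066] 4.2167
5.15
```

Closed fingertip length is 73 mm, and the pot, jar and bowl are clear of the lever paths. Swinging the spare levers out now.

```bash
cat >> h.py <<'E'
def push_out(x,sd,lim=12,y0=.056,z0=.072):
    """closed finger inside the lever presses its inner face outward; lead edge 11 mm from centre"""
    tip(x,sd*(y0-.011),.13); tip(x,sd*(y0-.011),z0,.1); f0=F()
    for t in np.linspace(0,1,13)[1:]:
        y=y0+t*(.100-y0); z=z0+t*(.060-z0); tip(x,sd*(y-.011),z,.06); f=F()-f0
        if t>.5 and -sd*f[1]>lim: break
    w=where(); print("out",x,sd,"t",round(t,2),"F",f.round(1),"tip",w.round(4),"a~",np.arctan2(sd*w[1]+.011-.06,w[2]-.04).round(2),arm.read_time())
    tip(x,sd*(w[1]*sd-.008),w[2]+.005); tip(x,sd*(abs(w[1])-.015),.13)
E
python3 - <<'E'
from h import *
arm.movep(W(0,-.045,.13+TIP),Q)
push_out(0,-1); push_out(0,1)
cv2.imwrite("pics/w1.png",snapshot("wrist")); print(wristcam())
E
```

```text
out 0 -1 t 1.0 F [-0.2  1.2  1. ] tip [-0.     -0.0897  0.06  ] a~ 1.12 9.65
out 0 1 t 1.0 F [-0.8 -5.1  5.3] tip [0.0001 0.0871 0.0605] a~ 1.08 15.1667
{'fx': 370.62877662084264, 'fy': 370.62877662084264, 'cx': 324.04836126194647, 'cy': 242.04131801106772, 'T_tool_cam': array([[ 6.14513142e-04, -9.58838497e-01, -2.83951333e-01,
         7.36682786e-02],
       [ 9.99999737e-01,  4.79738782e-04,  5.44181165e-04,
        -2.56990693e-04],
       [-3.85559384e-04, -2.83951593e-01,  9.58838539e-01,
        -6.97083689e-02],
       [ 0.00000000e+00,  0.00000000e+00,  0.00000000e+00,
         1.00000000e+00]]), 'R': array([[ 0.97647014, -0.2156436 , -0.00197639],
       [-0.20620349, -0.93632845,  0.28419916],
       [-0.06313628, -0.27710445, -0.95876323]]), 't': array([-0.57275696,  0.18369177,  0.33884754])}
```

```bash
sed -i 's/linspace(0,1,13)/linspace(0,1,8)/; s/(.100-y0)/(.103-y0)/; s/z,.06)/z,.08)/' h.py
python3 - <<'E'
from h import *
push_out(.068,1,15); push_out(.068,-1,15)
tip(.068,0,.24,.25)
cv2.imwrite("pics/w2.png",snapshot("wrist")); c=wristcam(); print(arm.read_time())
overlay(cv2.imread("pics/w2.png"),c,POSE,[(x,sd,1.05) for x in (0,.068) for sd in(1,-1)],(60,0,520,440),1.35,"pics/o3.png")
E
```

```text
out 0.068 1 t 1.0 F [-2.6 -7.3  6.7] tip [0.0683 0.0879 0.061 ] a~ 1.08 19.175
out 0.068 -1 t 1.0 F [-1.7  4.1  2.8] tip [ 0.0681 -0.0915  0.0603] a~ 1.13 23.4167
24.9833
```

View pics/o3.png

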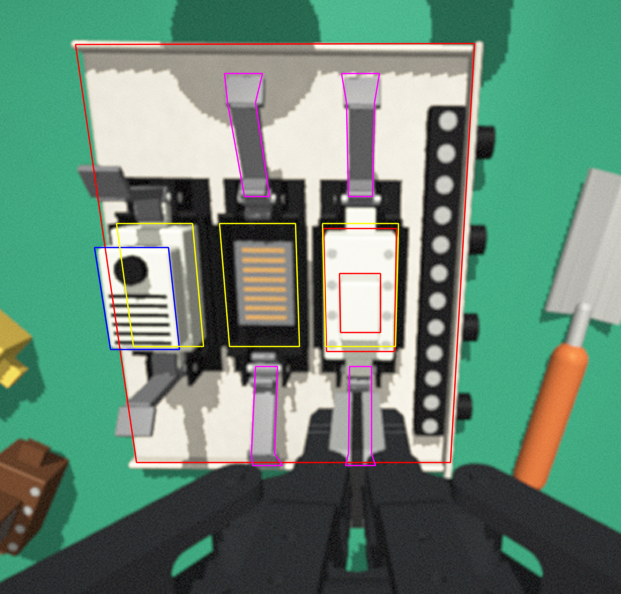

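Levers match the 1.05 overlay and the module is visibly raised. The controller sits about 1.5 mm further to -y than fitted, so I'll correct the pose for that. Now I'll grasp the rib, lift, shift exactly one bay pitch and lower it.

```bash
sed -i 's/^POSE=.*/POSE=np.array([.58785-.0015*.2169,-.0005-.0015*.976,-.2187])/' h.py
python3 - <<'E'
from h import *
arm.move_gripper(.55,30)
tip(.068,0,.072,.2); f0=F(); print("f0",f0.round(1))
arm.move_gripper(0.0,30); print("opening",arm.read_opening(),arm.read_finger_force(),F().round(1),where().round(4))
tip(.068,0,.122,.15); arm.pause(.1); f1=F(); print("lift",(f1-f0).round(1),arm.read_opening())
tip(0,0,.122,.15); tip(0,0,.084,.12)
for z in (.080,.077,.0745,.072):
    tip(0,0,z,.04); f=F()-f1; print(z,f.round(1),where().round(4))
    if f[2]>14: break
cv2.imwrite("pics/s3.png",snapshot("side")); cv2.imwrite("pics/c3.png",snapshot("scene")); print(arm.read_time())
a=cv2.imread("pics/s3.png")[170:350,190:430]; b=cv2.imread("pics/c3.png")[190:350,220:430]
cv2.imwrite("pics/m3.png",np.vstack([cv2.resize(a,(400,300)),cv2.resize(b,(400,300))]))
E
```

```text
f0 [-0.   0.4 -0.6]
opening 0.2742213017746034 34.18059825897217 [-0.3  0.8  4.8] [0.0688 0.0001 0.0737]
lift [ 0.1 -0.  -3.3] 0.27615249571645767
0.08 [-0.2 -0.1  0.6] [ 0.0003 -0.      0.0804]
0.077 [0.6 1.  2.3] [0.0004 0.0009 0.0773]
0.0745 [1.  2.4 1.4] [0.0002 0.0008 0.0744]
0.072 [-0.8  1.9 10.9] [0.0003 0.0009 0.0736]
29.5583
```

View pics/m3.png

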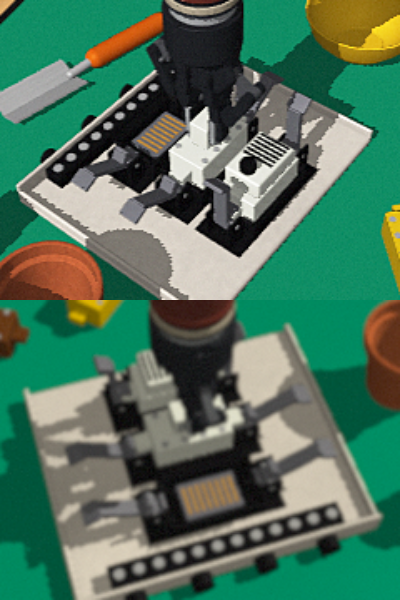

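The module is seated in the spare bay at the same height it was picked from, and all four levers are out. Releasing, then swinging in the right lever.

```bash
cat >> h.py <<'E'
def swing_in(x,sd,below=.020,bias=.002,lim=30):
    e=lambda a:(.060+.018*np.cos(a)+.070*np.sin(a), .040-.018*np.sin(a)+.070*np.cos(a))
    ye,ze=e(1.05); tip(x,sd*.152,.13,.25); tip(x,sd*.152,ze-below,.2); f0=F()
    c=.015; 
    while c>.002:                       # close in until the finger touches the paddle's edge
        tip(x,sd*(ye+c),ze-below,.08); f=F()-f0
        if sd*f[1]>1.5: break
        c-=.002
    print("touch c",round(c,4),f.round(1),where().round(4))
    for a in np.linspace(1.05,-.04,12)[1:]:
        y,z=e(a); tip(x,sd*(y+c-bias),z-below,.1); f=F()-f0; print(round(a,2),f.round(1),end=" ")
        if a<.3 and sd*f[1]>lim: break
    w=where(); print("\nend",w.round(4),arm.read_time())
    tip(x,sd*(abs(w[1])+.02),w[2]); 
E
python3 - <<'E'
from h import *
arm.move_gripper(.5); print(F().round(1),arm.read_finger_force()); arm.pause(.15)
tip(0,0,.14,.2); arm.move_gripper(0.)
swing_in(0,-1)
cv2.imwrite("pics/s4.png",snapshot("side")); cv2.imwrite("pics/c4.png",snapshot("scene")); print(arm.read_time())
a=cv2.imread("pics/s4.png")[170:350,190:430]; b=cv2.imread("pics/c4.png")[190:350,220:430]
cv2.imwrite("pics/m4.png",np.vstack([cv2.resize(a,(400,300)),cv2.resize(b,(400,300))]))
E
```

```text
[-0.8  0.7 -0.3] 0.0
touch c 0.009 [-1.4 -5.5  1. ] [ 0.     -0.1412  0.0393]
0.95 [-1.8 -5.7  4.1] 0.85 [-1.7 -5.9  3.3] 0.75 [-2.5 -5.   3.5] 0.65 [-2.7 -4.3  3.1] 0.55 [-1.8 -3.5  2.4] 0.46 [-0.8 -0.4 -0. ] 0.36 [-0.2  0.3 -0.5] 0.26 [-0.9 -0.9 -0.4] 0.16 [-1.2  0.3  0.3] 0.06 [-0.6 -3.5 -1.8] -0.04 [ -0.2 -11.8  -7.6] 
end [-0.0004 -0.0888  0.0893] 36.1167
36.5417
```

View pics/m4.png

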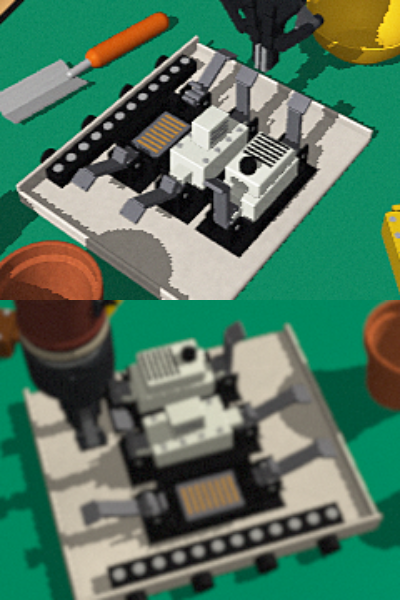

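The right lever is in, upright next to the power lever. Now the left one, then a final press check.

```bash
python3 - <<'E'
from h import *
tip(0,-.14,.16,.25); tip(0,.152,.16,.3)
swing_in(0,1)
tip(0,.15,.17,.25); tip(.0,.2,.22,.25)
cv2.imwrite("pics/s5.png",snapshot("side")); 
c=camera_info("side"); im=cv2.imread("pics/s5.png"); lv=[(x,sd,0) for x in (0,-.068) for sd in(1,-1)]
overlay(im,c,POSE,lv,(210,190,400,330),4,"pics/o5.png"); print(arm.read_time())
E
```

```text
touch c 0.009 [-2.3  2.  -1.1] [-1.00e-04  1.40e-01  3.93e-02]
0.95 [-2.3  4.5  2.8] 0.85 [-2.9  5.2  1.8] 0.75 [-1.9  3.3  3. ] 0.65 [-1.7  3.3  1.3] 0.55 [-1.4  1.5  0.3] 0.46 [-0.8 -0.6 -1.6] 0.36 [-1.2 -0.3 -2. ] 0.26 [-1.  -0.7 -1.5] 0.16 [-1.4 -1.  -2.3] 0.06 [-2.   0.9 -1.2] -0.04 [-1.   7.9 -7.6] 
end [-0.0006  0.0876  0.0901] 42.7417
44.05
```

View pics/o5.png

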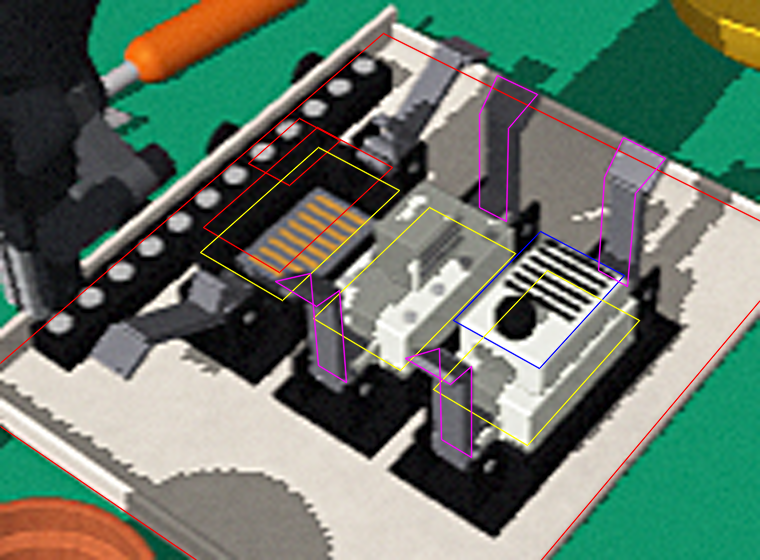

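```bash
python3 -c "
from station import arm,ticket
print(arm.read_ft_force()); print(ticket.finish_job())"
```

```text
[-0.10264479  0.05952841 -0.38081772]
the job is handed in; nothing more can be done
None
```

The station module is in the spare bay with both of that bay's levers swung in, and the job was handed in at about 44 s. The levers and seating were checked only by camera and contact force, and the hand-in returned no verdict.

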